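Dial open the weight safe

TASK

Open the grey steel weight safe. Its combination lock has already been cleared, so turn the dial left (anticlockwise seen from above) to 20, then right to 11, then slowly left again until you feel it stop; the bolt has then drawn back, so do not force the dial any further, nor wrench at a lid that is still locked. Then lift the lid by its bar handle to 60 degrees or more, let go so that it stays open, and leave everything else on the bench where it is.

Things in the scene. Friction and masses are not known exactly. Their poses are not given: they have to be found in the camera images.
- safe: The safe: a grey steel chest 220 (x) by 300 (y) by 130 mm high without its lid, bolted to the bench. Origin: centre of its underside. Its x axis points from the front (handle side, towards the robot) to the hinge side, z up. The closed lid's top face is 136.5 mm above the bench and level, with the dial and the bar handle on it.
- dial (a joint): Dial angle, rad, growing as it turns left (anticlockwise seen from above). 40 numbers, one tick each, 0.1571 apart, rising clockwise round its face from 0 (red tick; 10 yellow, 20 green, 30 blue, other fives long white). Value 0: number 0 at the red index line; 11 at 1.728, 20 at 3.142. Starts between 11 and 15.5. Turns freely all round with about 0.1 Nm of friction.
- dial_grip (a point): On the dial's axis, at mid-height of its round black knob, 40 mm in diameter: the knob's top is 16 mm above this point, and 20 mm below it begins a flared skirt 80 mm in diameter. z up along the axis; x points to the dial's number 0. 168.5 mm above the bench, 20 mm from the safe's centre towards the hinge.
- dial_index (a point): The red index line on the lid at which numbers are read, beside the dial on the hinge side, 48 mm from the dial's axis along the safe's x. The first two numbers set two inner wheels, each good to 0.7 of a number; do not run past and come back. If one was overrun, turn right to 0 and begin again with 20.
- cam: The lock's cam, hidden inside, turning with the dial; origin on the dial's axis at its underside. On the last left turn, after 20 and 11, a spring pulls the bolt into it and the dial soon meets a stop: the torque rises by 0.15 Nm per degree. Where differs from start to start: between 12.5 and 18. 0.3 Nm shows the stop; the cam breaks at 25 N, about 0.75 Nm on the dial.
- lid (a joint): Lid angle in rad: 0 shut, growing as it opens; 1.05 = 60 degrees; stop at 1.45. The hinge is along the safe's y on its far (+x) top edge and stiff, so the lid stays wherever it is left; lifting takes about 12 to 15 N at the handle once the bolt is back.
- lid_handle (a point): Middle of the lid's steel bar handle: round bar 12 mm thick and 120 mm long, along the safe's y, its axis 34 mm above the lid's top face, 190 mm from the hinge and 80 mm from the safe's centre towards the front. Moves with the lid.
- lid_hinge (a point): A point of the lid's hinge axis (middle of the far top edge, 130.5 mm above the bench); the handle moves in an arc round it, radius 194 mm. y lies along the hinge axis.
- strike: The steel keeper (8 x 60 x 8 mm) inside the safe's front wall under which the bolt catches. Origin: its centre. It bends above 30 N, when the lid is wrenched while still locked.
- weight_500: Bystander: polished steel 500 g weight, 38 mm in diameter, 70 mm high, standing beside the safe's right side. Origin: centre of its underside.
- weight_200: Bystander: polished steel 200 g weight, 28 mm in diameter, 52 mm high, beside the safe's right side. Origin: centre of its underside.
- sample_jar: Bystander: amber jar with black cap, 52 mm in diameter, 75 mm high, beside the safe's left side. Origin: centre of its underside.
- beaker: Bystander: glass beaker, 68 mm in diameter, 90 mm high, on the right of the bench. Origin: centre of its underside.
- spatula: Bystander: spatula 160 mm long, lying on the left of the bench. Origin: centre of its underside.
- marker: Bystander: white marker pen 130 mm long, lying at the front right. Origin: centre of its underside.
- mouse: Bystander: black computer mouse 105 x 60 x 34 mm on the left. Origin: centre of its underside.

How it is judged:
By the outcome, as a careful person would: the job done as asked, in the order asked, and still so for the second after the job is handed in, with the robot touching nothing.
It also fails if it takes over 67 s, if anything falls off the work surface, if the arm or the gripper's body presses on something with over 40 N, if the wrist force passes 120 N, or if a joint passes its speed limit or range.

ROBOT

A 7-joint arm with a two-finger parallel gripper is mounted at the origin on the work surface. World frame = base frame: x ahead of the robot, y to its left, z up, the work surface at z = 0. Lengths are in m, angles in degrees, forces in N, time in s.
With the tool pointing down it reaches from about 0.4 to 0.9 m from the base axis. Payload 5.6 kg.
Tool frame: the origin (TCP) lies at the very end of the fingers, on their centre line; the grasp point (between the pads) lies ctrl.grip_depth behind it (ctrl.grip_depth is the distance from the TCP to the grasp point, in m); z points along the fingers, y is the direction in which the jaws open and shut (so a half turn about z gives the same grasp; the last joint's range is limited). The gripper opens to 92 mm and grips with 3 to 60 N. Pads are 20 mm wide; open, the fingers measure 128 mm over their backs; the gripper's body (75 mm by 189 mm) begins 69 mm behind the grasp point.
Start: joints at [-73.912, 26.786, -0.665, 91.828, 0.344, 61.387, -3.226], TCP at [0.207, 0.616, 0.215] pointing down, gripper open.
Joint ranges: [-144.91, 144.91], [-17.63, 115.5], [-89.93, 88.59], [15.96, 139.68], [-74.01, 254.01], [8.47, 105.57], [-167.45, 167.45]. Speed limits (degrees/s): [147.25, 147.25, 180, 180, 180, 180, 180].

INTERFACE

Orientations are given as a 3x3 rotation matrix whose columns are the frame's x, y, z axes.
In Python, from cell import ctrl gives the robot as it stands.
- The arm moves only by the tool servo_tool, never from a script. Its argument "steps" is a list of rows, each a list of 3 entries, a list of its own where there are three numbers: the turn, a rotation vector about the tool's x, y, z in degrees, then the shift along the tool's x, y, z in mm, then the finger opening in mm, from 0 to 91.9. A call has 1 to 5 rows; each row shifts and turns the commanded pose from where the row before left it, along the tool's axes as they then stand; what a row does not reach is not made up. A row lasts 1/8 s, in which the tool goes at most 62.5 mm and 10.7 degrees, less where a joint would pass 70% of its speed; a pose out of reach is approached as far as the arm can. A call is refused whole if a number of a shift passes 62.5 or a number of a turn 10.7, either way. A call with a gripper value outside its range is refused whole. The fingers move at their own pace and stop on an object; "force" is the grip in N (left out, the last holds). Time passes only in rows, so rows that do not move let the fingers close. It gives the time, the measured TCP pose, the force and the opening at its end, in the units of the state.
- ctrl.read_state(): the state, without advancing time (a new reading comes with each control period).
- ctrl.capture(name): name is "side" or "top"; returns a dict with "img" (420x560x3 uint8, red, green, blue), "camera_matrix" (3x3 intrinsics, pixels), "cam_to_world" (4x4, takes a point from camera to world coordinates). Camera axes: x right, y down, z forward; pixel columns grow to the right and rows downward; lengths in m; the calibration is good to about 2 mm. A picture is of the moment at which its call begins. There is no depth.
- ctrl.finish_job(): hands the job in, once; it reports no verdict.
The state is a dict: "time_s": time; "joints": joint angles; "joint_vel": joint speeds; "joint_efforts": joint torques, N m; "ee_pos": TCP position; "eef_rot": TCP orientation; "contact_force": force on the tool from outside, world axes, zero at the start; "moment": the same for the moment, N m; "grip_width": opening from 0.0 (shut) to 1.0 (fully open).
Only numpy, scipy, OpenCV 4.12 (cv2) and the standard library are available. Lean on these libraries where they do the work, as an engineer would, in place of code of your own. Each camera call takes 0.05 s, during which the arm holds its last target. There are 200 camera calls.

## Working session

There is one attempt and no reset: what is moved stays moved. The work goes in short steps, Python scripts to look and compute and a tool call to move; the robot and the scene stay as the last step left them, time stands still between calls to the robot, and variables do not carry over. Pictures are saved under pics/ and viewed, about 8 in all and at most 12, crops included, and the job is handed in when it is done.

Besides the shell and the picture viewer there is one more tool, called after "Request:" as name([rows], argument=value, ...), one row to a line, values as JSON. servo_tool: Moves the arm, as the interface text tells. Its arguments: {"type":"object","properties":{"steps":{"type":"array"},"force":{"type":"number"}},"required":["steps"]}

```bash
mkdir -p pics; ls; python3 - <<'E'
from cell import ctrl
import cv2,numpy as np
for n in("top","side"):
    c=ctrl.capture(n); cv2.imwrite(f"pics/{n}0.png",c["img"][:,:,::-1]); np.savez(f"{n}.npz",**{k:c[k] for k in("camera_matrix","cam_to_world")})
    print(n,c["camera_matrix"].round(1).tolist(),c["cam_to_world"].round(3).tolist())
s=ctrl.read_state(); print(s, ctrl.grip_depth)
E
```

```text
pics
top [[518.6, 0.0, 271.4], [0.0, 518.6, 208.4], [0.0, 0.0, 1.0]] [[-0.004, -0.99, 0.14, 0.28], [-1.0, 0.004, 0.002, 0.009], [-0.003, -0.14, -0.99, 1.8], [0.0, 0.0, 0.0, 1.0]]
side [[529.7, 0.0, 272.2], [0.0, 529.7, 211.0], [0.0, 0.0, 1.0]] [[0.975, -0.138, 0.176, 0.254], [-0.223, -0.651, 0.726, -1.082], [0.014, -0.747, -0.665, 1.148], [0.0, 0.0, 0.0, 1.0]]
{'time_s': 0.1, 'joints': array([-73.91292074,  26.82916444,  -0.66580792,  91.87629119,
         0.34387179,  61.38751994,  -3.22614307]), 'joint_vel': array([ 0.01095634, -0.05456649,  0.01739466, -0.16465683, -0.10579819,
        0.11302712,  0.10391064]), 'joint_efforts': array([ 1.13779632e-03, -5.21648633e+01, -1.24015645e-02, -2.44366050e+01,
       -5.68182569e-02,  1.40972043e-02,  4.57997919e-05]), 'ee_pos': array([0.20667842, 0.61570001, 0.21375122]), 'eef_rot': array([[-9.48024620e-01,  3.18196729e-01, -4.00913715e-04],
       [ 3.18196963e-01,  9.48023381e-01, -1.53668859e-03],
       [-1.08893707e-04, -1.58438814e-03, -9.99998739e-01]]), 'contact_force': array([ 0.00648736,  0.53676423, -0.62473445]), 'moment': array([-0.05007497,  0.03778499, -0.0497894 ]), 'grip_width': 0.9982540023761848} 0.0187
```

View pics/top0.png

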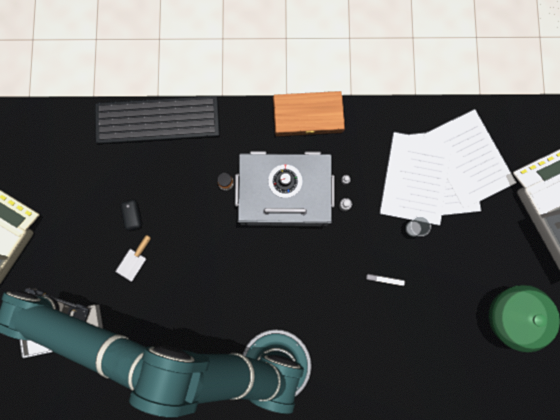

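View pics/side0.png

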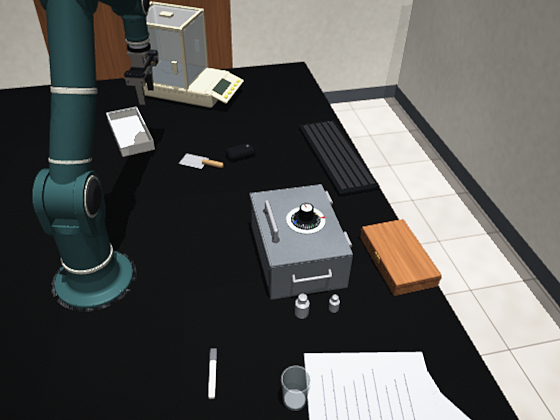

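The top picture shows the safe at about cols 238–332 and rows 153–223, with the dial near (286,180) and the bar near (285,211). I'll enlarge both views.

```bash
python3 - <<'E'
import cv2,numpy as np
t=cv2.imread("pics/top0.png");s=cv2.imread("pics/side0.png")
a=cv2.resize(t[145:230,230:340],None,fx=6,fy=6,interpolation=cv2.INTER_CUBIC)
cv2.imwrite("pics/topc.png",a)
b=cv2.resize(s[195:240,280:332],None,fx=12,fy=12,interpolation=cv2.INTER_CUBIC)
cv2.imwrite("pics/sidec.png",b)
E
```

```text
(no output)
```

View pics/topc.png

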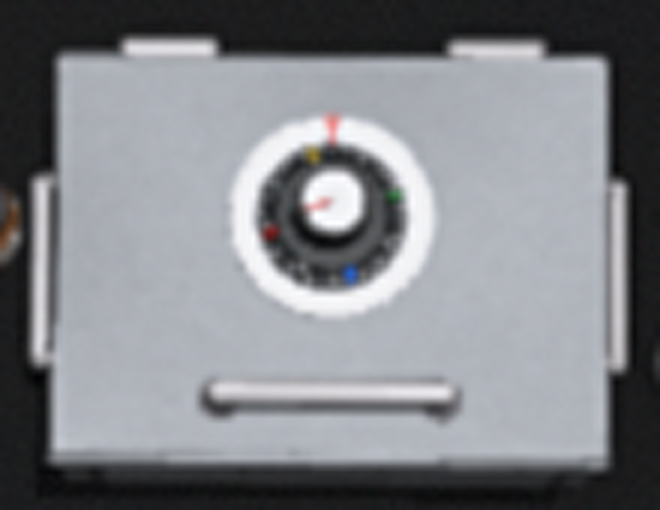

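View pics/sidec.png

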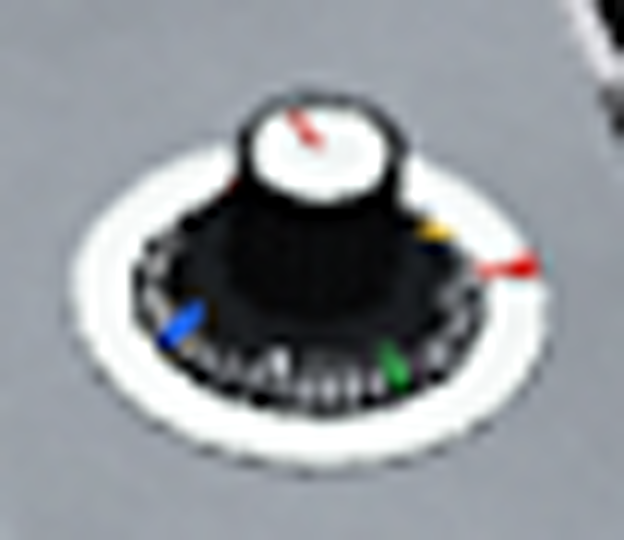

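```bash
cat >h.py <<'E'
import cv2,numpy as np
def cam(n):
    d=np.load(f"{n}.npz"); return d["camera_matrix"],d["cam_to_world"]
def unproj(n,uv,z):
    K,T=cam(n); d=T[:3,:3]@np.linalg.solve(K,[uv[0],uv[1],1]); o=T[:3,3]
    return o+d*(z-o[2])/d[2]
def proj(n,p):
    K,T=cam(n); q=K@(T[:3,:3].T@(np.asarray(p)-T[:3,3])); return q[:2]/q[2]
def marks(n,img,box):
    """weighted colour centroids (bgr img) in box x0,y0,x1,y1"""
    x0,y0,x1,y1=box; a=img[y0:y1,x0:x1].astype(float); b,g,r=a[...,0],a[...,1],a[...,2]
    w=dict(red=r-np.maximum(g,b),green=g-np.maximum(r,b),blue=b-np.maximum(r,g),yellow=np.minimum(r,g)-b)
    w["blue"]-=25; out={}
    for k,v in w.items():
        v=np.where(v>30,v,0); m,l,st,c=cv2.connectedComponentsWithStats((v>0).astype(np.uint8))
        out[k]=[]
        for i in range(1,m):
            ys,xs=np.where(l==i); q=v[ys,xs]; out[k].append((x0+(xs*q).sum()/q.sum(),y0+(ys*q).sum()/q.sum(),q.sum()))
    return out
E
python3 - <<'E'
from h import *
t=cv2.imread("pics/top0.png");s=cv2.imread("pics/side0.png")
f=lambda x,y:((x+.5)/6-.5+230,(y+.5)/6-.5+145)
g=lambda x,y:((x+.5)/12-.5+280,(y+.5)/12-.5+195)
for nm,p,z in[("FL",(57,58),.1365),("FR",(607,60),.1365),("NR",(608,462),.1365),("NL",(50,460),.1365),("hL",(203,393),.1705),("hR",(460,393),.1705),("ring",(333,216),.137),("cap",(333,200),.1845)]:
    print(nm,unproj("top",f(*p),z).round(4))
for nm,p,z in[("ring",(310,305),.137),("cap",(320,153),.1845)]:print("side",nm,unproj("side",g(*p),z).round(4))
for n,im,b in(("top",t,(266,160,306,200)),("side",s,(280,195,332,240))):
    for k,v in marks(n,im,b).items():
        for q in v: print(n,k,np.round(q,1),unproj(n,q[:2],.145).round(4))
E
```

```text
FL [0.6947 0.1189 0.1365]
FR [ 0.6923 -0.1825  0.1365]
NR [ 0.4707 -0.1787  0.1365]
NL [0.4729 0.1215 0.1365]
hL [0.5043 0.0385 0.1705]
hR [ 0.5038 -0.0974  0.1705]
ring [ 0.6059 -0.0318  0.137 ]
cap [ 0.6052 -0.0307  0.1845]
side ring [ 0.6039 -0.0351  0.137 ]
side cap [ 0.6036 -0.035   0.1845]
top red [285.  165.5 528. ] [ 0.6545 -0.0315  0.145 ]
top red [282.6 178.6 237. ] [ 0.6109 -0.0237  0.145 ]
top red [274.7 183.4 283. ] [0.5952 0.0021 0.145 ]
top green [295.4 177.   76. ] [ 0.616  -0.0653  0.145 ]
top blue [287.8 190.3 158. ] [ 0.5721 -0.0401  0.145 ]
top yellow [281.6 170.5 212. ] [ 0.6379 -0.0205  0.145 ]
side red [304.9 205.3 362. ] [0.6166 0.0171 0.145 ]
side red [299. 210.  32.] [0.5946 0.0009 0.145 ]
side red [316. 214.  34.] [ 0.6373 -0.0256  0.145 ]
side red [322.5 216.8 817. ] [ 0.6519 -0.0407  0.145 ]
side green [312.5 225.5 364. ] [ 0.6144 -0.0692  0.145 ]
side blue [294.7 221.7 624. ] [ 0.57   -0.0439  0.145 ]
side yellow [315.8 213.7 342. ] [ 0.6371 -0.0245  0.145 ]
```

The dial is at about 11.9. Its axis is near (0.6045, -0.0325), the safe's yaw is about -0.7° and the handle is near x = 0.504, y = -0.03. First I'll move across to above the dial.

Request:
servo_tool([
  [[0, 0, 0], [-45, -37.5, -6], 91],
  [[0, 0, 0], [-45, -37.5, -6], 91],
  [[0, 0, 0], [-45, -37.5, -6], 91],
  [[0, 0, 0], [-45, -37.5, -6], 91],
  [[0, 0, 0], [-45, -37.5, -6], 91],
])

```text
time_s: 0.72
ee_pos: [0.3612, 0.3649, 0.2446]
eef_rot: [[-0.948, 0.318, -0.0], [0.318, 0.948, -0.0], [0.0, -0.0, -1.0]]
contact_force: [1.2, 0.6, 0.2]
grip_width: 0.991
```

Request:
servo_tool([
  [[0, 0, 0], [-45, -37.5, 0], 91],
  [[0, 0, 0], [-45, -37.5, 0], 91],
  [[0, 0, 0], [-45, -37.5, 0], 91],
  [[0, 0, 0], [-45, -37.5, 0], 91],
  [[0, 0, 0], [-45, -37.5, 0], 91],
])

```text
time_s: 1.35
ee_pos: [0.5147, 0.1158, 0.2445]
eef_rot: [[-0.948, 0.318, -0.0], [0.318, 0.948, 0.0], [0.0, 0.0, -1.0]]
contact_force: [0.1, 0.4, 0.1]
grip_width: 0.993
```

Request:
servo_tool([
  [[0, 0, 0], [-45, -37.5, 0], 91],
  [[0, 0, 0], [-45, -37.5, 0], 91],
  [[0, 0, 0], [-44, -37.5, 0], 91],
  [[0, 0, 10], [0, 0, 0], 91],
  [[0, 0, 10], [0, 0, 0], 91],
])

```text
time_s: 1.98
ee_pos: [0.6052, -0.033, 0.2438]
eef_rot: [[-0.777, 0.629, -0.001], [0.629, 0.777, -0.0], [0.001, -0.001, -1.0]]
contact_force: [0.1, -0.1, -0.3]
grip_width: 0.99
```

Request:
servo_tool([
  [[0, 0, 10], [0, 0, 0], 91],
  [[0, 0, 10], [0, 0, 0], 91],
  [[0, 0, 10], [0, 0, 0], 91],
  [[0, 0, 10], [0, 0, 0], 91],
  [[0, 0, 10], [0, 0, 0], 91],
])

```text
time_s: 2.6
ee_pos: [0.605, -0.0317, 0.2442]
eef_rot: [[-0.02, 1.0, -0.001], [1.0, 0.02, 0.0], [0.0, -0.001, -1.0]]
contact_force: [-0.4, 1.0, 0.4]
grip_width: 0.99
```

Request:
servo_tool([
  [[0, 0, 10], [0, 0, 0], 91],
  [[0, 0, 10], [0, 0, 0], 91],
  [[0, 0, 1.4], [0, 0, 0], 91],
  [[0, 0, 0], [0, 0, 0], 91],
  [[0, 0, 0], [0, 0, 0], 91],
])

```text
time_s: 3.22
ee_pos: [0.6053, -0.0318, 0.2446]
eef_rot: [[0.34, 0.941, -0.0], [0.941, -0.34, 0.0], [0.0, -0.0, -1.0]]
contact_force: [-0.4, 0.5, 0.5]
grip_width: 0.989
```

Request:
servo_tool([
  [[0, 0, 0], [0, 0, 25], 91],
  [[0, 0, 0], [0, 0, 25], 91],
  [[0, 0, 0], [0, 0, 20], 70],
  [[0, 0, 0], [0, 0, 14], 60],
  [[0, 0, 0], [0, 0, 7], 50],
])

```text
time_s: 3.85
ee_pos: [0.6052, -0.0319, 0.1529]
eef_rot: [[0.341, 0.94, -0.001], [0.94, -0.341, -0.0], [-0.0, -0.0, -1.0]]
contact_force: [-0.8, -0.5, 0.3]
grip_width: 0.686
```

Request:
servo_tool([
  [[0, 0, 0], [0, 0, 0], 48],
  [[0, 0, 0], [0, 0, 0], 46],
  [[0, 0, 0], [0, 0, 0], 44],
], force=8)

```text
time_s: 4.22
ee_pos: [0.6058, -0.0318, 0.1543]
eef_rot: [[0.341, 0.94, 0.001], [0.94, -0.341, 0.0], [0.001, 0.001, -1.0]]
contact_force: [0.7, 0.3, 0.5]
grip_width: 0.482
```

```bash
python3 - <<'E'
from cell import ctrl
import cv2,numpy as np
c=ctrl.capture("side")["img"][:,:,::-1]; cv2.imwrite("pics/s1.png",c)
cv2.imwrite("pics/s1c.png",cv2.resize(c[120:260,230:400],None,fx=4,fy=4,interpolation=cv2.INTER_CUBIC))
s=ctrl.read_state(); print({k:np.round(s[k],3) for k in("joints","ee_pos","contact_force","moment","grip_width")})
E
```

```text
{'joints': array([-27.775,  29.728,  37.142, 103.171, -21.654,  54.302,  -1.367]), 'ee_pos': array([ 0.606, -0.032,  0.154]), 'contact_force': array([ 0.571, -0.422, -0.439]), 'moment': array([-0.064,  0.078,  0.071]), 'grip_width': np.float64(0.475)}
```

View pics/s1c.png

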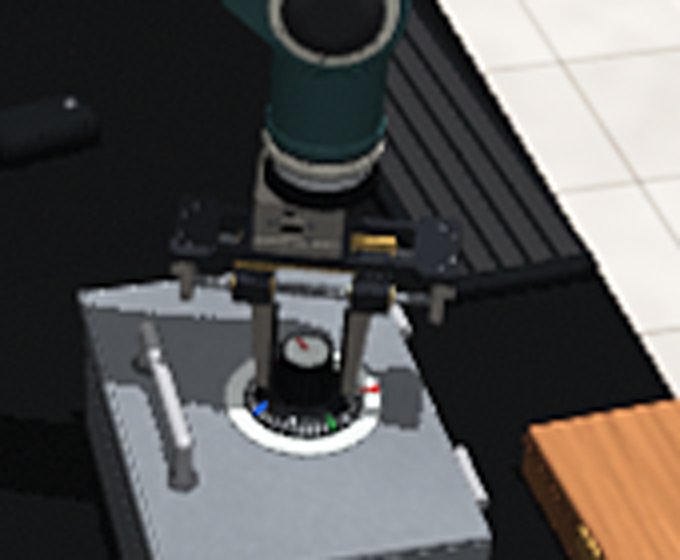

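The fingers straddle the knob (crop cols 262 and 350, knob centre 305), and it is roughly centred. Closing.

Request:
servo_tool([
  [[0, 0, 0], [0, 0, 0], 42],
  [[0, 0, 0], [0, 0, 0], 40],
  [[0, 0, 0], [0, 0, 0], 36],
  [[0, 0, 0], [0, 0, 0], 34],
  [[0, 0, 0], [0, 0, 0], 34],
], force=25)

```text
time_s: 4.9
ee_pos: [0.6051, -0.0316, 0.1537]
eef_rot: [[0.341, 0.94, -0.001], [0.94, -0.341, 0.0], [0.0, -0.001, -1.0]]
contact_force: [-3.1, 1.6, 3.4]
grip_width: 0.421
```

```bash
cat >st.py <<'E'
from cell import ctrl
import numpy as np
s=ctrl.read_state(); R=s["eef_rot"]
print("t",s["time_s"],"pos",s["ee_pos"].round(4),"yaw_y",np.degrees(np.arctan2(R[1,1],R[0,1])).round(2),"Ftool",(R.T@s["contact_force"]).round(2),"M",s["moment"].round(3),"j7eff",s["joint_efforts"][6].round(3),"w",round(s["grip_width"]*92,1))
E
python3 st.py
```

```text
t 4.9 pos [ 0.6051 -0.0316  0.1537] yaw_y -19.95 Ftool [ 0.45 -3.47 -3.41] M [ 0.198  0.656 -0.005] j7eff 0.003 w 38.7
```

Request:
servo_tool([
  [[0, 0, -4], [0, 0, 0], 34],
  [[0, 0, -7], [0, 0, 0], 34],
  [[0, 0, -7], [0, 0, 0], 34],
  [[0, 0, -7], [0, 0, 0], 34],
  [[0, 0, -5], [0, 0, 0], 34],
])

```text
time_s: 5.52
ee_pos: [0.6045, -0.0316, 0.1536]
eef_rot: [[-0.177, 0.984, -0.002], [0.984, 0.177, 0.001], [0.001, -0.002, -1.0]]
contact_force: [-4.8, 1.0, 4.7]
grip_width: 0.421
```

```bash
python3 st.py; cat >look.py <<'E'
from cell import ctrl
from h import *
import sys
for n,b in(("top",(266,160,306,200)),("side",(280,195,332,240))):
    im=np.ascontiguousarray(ctrl.capture(n)["img"][:,:,::-1]); cv2.imwrite(f"pics/{sys.argv[1]}_{n}.png",im)
    c=dict(top=(.6053,-.031),side=(.6035,-.0342))[n]
    for k,v in marks(n,im,b).items():
        for q in v:
            p=unproj(n,q[:2],.145)[:2]-c; a=np.degrees(np.arctan2(p[1],p[0]))+.7
            if .025<np.hypot(*p)<.043: print(n,k,"r",np.hypot(*p).round(3),"dial deg",((a+dict(red=0,yellow=90,green=180,blue=270)[k])%360).round(1),"w",q[2])
E
python3 look.py a
```

```text
t 5.525 pos [ 0.6045 -0.0316  0.1536] yaw_y 10.2 Ftool [ 1.81 -4.56 -4.67] M [ 0.144  1.034 -0.107] j7eff -0.441 w 38.8
side green r 0.036 dial deg 137.6 w 209.0
side blue r 0.036 dial deg 137.4 w 498.0
```

No slip: the camera reads 137.5° and I expected 137.4°. There are 42.5° left to number 20.

Request:
servo_tool([
  [[0, 0, -8], [0, 0, 0], 34],
  [[0, 0, -8], [0, 0, 0], 34],
  [[0, 0, -8], [0, 0, 0], 34],
  [[0, 0, -8], [0, 0, 0], 34],
  [[0, 0, -5], [0, 0, 0], 34],
])

```text
time_s: 6.25
ee_pos: [0.6038, -0.032, 0.1536]
eef_rot: [[-0.732, 0.681, -0.003], [0.681, 0.732, 0.001], [0.003, -0.002, -1.0]]
contact_force: [-6.6, 0.1, 7.5]
grip_width: 0.418
```

Request:
servo_tool([
  [[0, 0, -4], [0, 0, 0], 34],
  [[0, 0, -1.5], [0, 0, 0], 34],
  [[0, 0, 0], [0, 0, 0], 34],
  [[0, 0, 0], [0, 0, 0], 34],
])

```text
time_s: 6.75
ee_pos: [0.6037, -0.0321, 0.1536]
eef_rot: [[-0.792, 0.61, -0.003], [0.61, 0.792, 0.0], [0.003, -0.002, -1.0]]
contact_force: [-7.7, 0.2, 6.5]
grip_width: 0.421
```

```bash
python3 st.py; python3 look.py b
```

```text
t 6.75 pos [ 0.6037 -0.0321  0.1536] yaw_y 52.4 Ftool [ 6.26 -4.59 -6.44] M [ 0.059  1.658 -0.081] j7eff 0.06 w 38.7
side red r 0.036 dial deg 181.1 w 180.0
side green r 0.034 dial deg 180.5 w 33.0
side blue r 0.036 dial deg 179.9 w 383.0
```

The dial is at 20. Next is right by 81° to 11, with a small re-centring shift.

Request:
servo_tool([
  [[0, 0, 0], [1.2, -0.9, 0], 34],
  [[0, 0, 5], [0, 0, 0], 34],
  [[0, 0, 8], [0, 0, 0], 34],
  [[0, 0, 8], [0, 0, 0], 34],
  [[0, 0, 8], [0, 0, 0], 34],
])

```text
time_s: 7.48
ee_pos: [0.6041, -0.0317, 0.1537]
eef_rot: [[-0.394, 0.919, 0.001], [0.919, 0.394, -0.0], [-0.0, 0.001, -1.0]]
contact_force: [-1.9, -0.7, 1.8]
grip_width: 0.416
```

Request:
servo_tool([
  [[0, 0, 8], [0, 0, 0], 34],
  [[0, 0, 8], [0, 0, 0], 34],
  [[0, 0, 8], [0, 0, 0], 34],
  [[0, 0, 5], [0, 0, 0], 34],
  [[0, 0, 3], [0, 0, 0], 34],
])

```text
time_s: 8.1
ee_pos: [0.6048, -0.0316, 0.1537]
eef_rot: [[0.15, 0.989, 0.002], [0.989, -0.15, -0.001], [-0.0, 0.002, -1.0]]
contact_force: [-1.2, 0.4, 1.1]
grip_width: 0.421
```

```bash
python3 st.py; python3 look.py c
```

```text
t 8.1 pos [ 0.6048 -0.0316  0.1537] yaw_y -8.61 Ftool [ 0.18 -1.21 -1.07] M [0.101 0.197 0.12 ] j7eff 0.183 w 38.7
side green r 0.036 dial deg 119.9 w 302.0
side blue r 0.035 dial deg 118.4 w 504.0
```

Request:
servo_tool([
  [[0, 0, 7], [0, 0, 0], 34],
  [[0, 0, 7], [0, 0, 0], 34],
  [[0, 0, 4], [0, 0, 0], 34],
  [[0, 0, 2.2], [0, 0, 0], 34],
  [[0, 0, 0], [0, 0, 0], 34],
])

```text
time_s: 8.82
ee_pos: [0.6051, -0.0317, 0.1537]
eef_rot: [[0.479, 0.878, 0.003], [0.878, -0.479, -0.001], [0.001, 0.003, -1.0]]
contact_force: [5.7, 0.4, -1.8]
grip_width: 0.42
```

```bash
python3 st.py; python3 look.py d
```

```text
t 8.825 pos [ 0.6051 -0.0317  0.1537] yaw_y -28.62 Ftool [3.03 4.8  1.79] M [ 0.02  -1.036  0.006] j7eff -0.123 w 38.6
side green r 0.036 dial deg 99.0 w 393.0
side blue r 0.036 dial deg 100.4 w 266.0
side yellow r 0.038 dial deg 95.7 w 31.0
```

The dial is at 11. Now left, slowly, watching the moment, with 10° that must be free first.

Request:
servo_tool([
  [[0, 0, -2.5], [0, 0, 0], 34],
  [[0, 0, -2.5], [0, 0, 0], 34],
  [[0, 0, -2.5], [0, 0, 0], 34],
  [[0, 0, -2.5], [0, 0, 0], 34],
], force=18)

```text
time_s: 9.43
ee_pos: [0.6049, -0.0317, 0.1537]
eef_rot: [[0.318, 0.948, 0.003], [0.948, -0.318, 0.0], [0.001, 0.002, -1.0]]
contact_force: [4.8, 0.2, -2.1]
grip_width: 0.423
```

```bash
python3 st.py
```

```text
t 9.425 pos [ 0.6049 -0.0317  0.1537] yaw_y -18.55 Ftool [1.73 4.44 2.16] M [ 0.15  -0.972 -0.089] j7eff -0.205 w 39.0
```

Request:
servo_tool([
  [[0, 0, -1.5], [0, 0, 0], 34],
  [[0, 0, -1.5], [0, 0, 0], 34],
])

```text
time_s: 9.68
ee_pos: [0.6049, -0.0316, 0.1537]
eef_rot: [[0.269, 0.963, 0.002], [0.963, -0.269, 0.0], [0.001, 0.002, -1.0]]
contact_force: [5.6, 0.9, -1.5]
grip_width: 0.423
```

```bash
python3 st.py
```

```text
t 9.675 pos [ 0.6049 -0.0316  0.1537] yaw_y -15.58 Ftool [2.37 5.15 1.49] M [ 0.168 -0.986 -0.124] j7eff -0.082 w 38.9
```

Request:
servo_tool([
  [[0, 0, -1.5], [0, 0, 0], 34],
  [[0, 0, -1.5], [0, 0, 0], 34],
])

```text
time_s: 9.93
ee_pos: [0.6048, -0.0316, 0.1538]
eef_rot: [[0.218, 0.976, 0.002], [0.976, -0.218, 0.0], [0.001, 0.002, -1.0]]
contact_force: [4.6, 0.5, -2.2]
grip_width: 0.422
```

```bash
python3 st.py
```

```text
t 9.925 pos [ 0.6048 -0.0316  0.1538] yaw_y -12.58 Ftool [1.44 4.36 2.2 ] M [ 0.169 -0.969 -0.113] j7eff -0.082 w 38.8
```

Request:
servo_tool([
  [[0, 0, -1.5], [0, 0, 0], 34],
  [[0, 0, -1.5], [0, 0, 0], 34],
])

```text
time_s: 10.18
ee_pos: [0.6047, -0.0316, 0.1537]
eef_rot: [[0.166, 0.986, 0.002], [0.986, -0.166, 0.0], [0.001, 0.002, -1.0]]
contact_force: [5.3, 1.3, -2.4]
grip_width: 0.422
```

```bash
python3 st.py
```

```text
t 10.175 pos [ 0.6047 -0.0316  0.1537] yaw_y -9.57 Ftool [2.16 4.97 2.39] M [ 0.165 -1.003 -0.162] j7eff -0.082 w 38.8
```

Request:
servo_tool([
  [[0, 0, -1], [0, 0, 0], 34],
  [[0, 0, -1], [0, 0, 0], 34],
])

```text
time_s: 10.42
ee_pos: [0.6047, -0.0316, 0.1537]
eef_rot: [[0.132, 0.991, 0.002], [0.991, -0.132, 0.0], [0.0, 0.002, -1.0]]
contact_force: [4.9, 1.0, -2.2]
grip_width: 0.425
```

```bash
python3 st.py
```

```text
t 10.425 pos [ 0.6047 -0.0316  0.1537] yaw_y -7.59 Ftool [1.66 4.76 2.17] M [ 0.18  -1.001 -0.177] j7eff -0.021 w 39.1
```

Request:
servo_tool([
  [[0, 0, -1], [0, 0, 0], 34],
  [[0, 0, -1], [0, 0, 0], 34],
])

```text
time_s: 10.68
ee_pos: [0.6046, -0.0316, 0.1537]
eef_rot: [[0.097, 0.995, 0.002], [0.995, -0.097, 0.0], [0.0, 0.002, -1.0]]
contact_force: [4.9, 1.1, -2.2]
grip_width: 0.427
```

```bash
python3 st.py
```

```text
t 10.675 pos [ 0.6046 -0.0316  0.1537] yaw_y -5.59 Ftool [1.54 4.76 2.23] M [ 0.174 -0.981 -0.085] j7eff -0.02 w 39.3
```

Request:
servo_tool([
  [[0, 0, -1.5], [0, 0, 0], 34],
  [[0, 0, -1.5], [0, 0, 0], 34],
])

```text
time_s: 10.92
ee_pos: [0.6046, -0.0316, 0.1537]
eef_rot: [[0.045, 0.999, 0.002], [0.999, -0.045, 0.0], [0.0, 0.002, -1.0]]
contact_force: [4.7, 1.0, -2.7]
grip_width: 0.422
```

```bash
python3 st.py
```

```text
t 10.925 pos [ 0.6046 -0.0316  0.1537] yaw_y -2.57 Ftool [1.16 4.63 2.69] M [ 0.19  -0.987 -0.106] j7eff -0.083 w 38.8
```

Request:
servo_tool([
  [[0, 0, -1.5], [0, 0, 0], 34],
  [[0, 0, -1.5], [0, 0, 0], 34],
])

```text
time_s: 11.18
ee_pos: [0.6045, -0.0316, 0.1537]
eef_rot: [[-0.008, 1.0, 0.002], [1.0, 0.008, 0.0], [0.0, 0.002, -1.0]]
contact_force: [5.0, 1.0, -1.7]
grip_width: 0.423
```

```bash
python3 st.py
```

```text
t 11.175 pos [ 0.6045 -0.0316  0.1537] yaw_y 0.43 Ftool [0.98 5.   1.73] M [ 0.22  -1.006 -0.094] j7eff -0.083 w 38.9
```

Request:
servo_tool([
  [[0, 0, -1.5], [0, 0, 0], 34],
  [[0, 0, -1.5], [0, 0, 0], 34],
])

```text
time_s: 11.42
ee_pos: [0.6045, -0.0316, 0.1538]
eef_rot: [[-0.06, 0.998, 0.001], [0.998, 0.06, 0.0], [0.0, 0.001, -1.0]]
contact_force: [5.3, 1.7, -2.1]
grip_width: 0.421
```

```bash
python3 st.py
```

```text
t 11.425 pos [ 0.6045 -0.0316  0.1538] yaw_y 3.43 Ftool [1.35 5.35 2.08] M [ 0.201 -1.015 -0.109] j7eff -0.084 w 38.7
```

Request:
servo_tool([
  [[0, 0, -1.5], [0, 0, 0], 34],
  [[0, 0, -1.5], [0, 0, 0], 34],
])

```text
time_s: 11.68
ee_pos: [0.6044, -0.0316, 0.1537]
eef_rot: [[-0.112, 0.994, 0.001], [0.994, 0.112, 0.0], [0.0, 0.001, -1.0]]
contact_force: [5.3, 1.5, -0.9]
grip_width: 0.424
```

```bash
python3 st.py; python3 look.py e
```

```text
t 11.675 pos [ 0.6044 -0.0316  0.1537] yaw_y 6.44 Ftool [0.85 5.47 0.93] M [ 0.276 -1.022 -0.147] j7eff -0.084 w 39.0
side green r 0.034 dial deg 136.5 w 189.0
side blue r 0.035 dial deg 133.0 w 459.0
```

The dial follows the gripper: the camera reads about 134.5° and I expected 134.3°. Continuing.

Request:
servo_tool([
  [[0, 0, -1.5], [0, 0, 0], 34],
  [[0, 0, -1.5], [0, 0, 0], 34],
])

```text
time_s: 12.02
ee_pos: [0.6044, -0.0316, 0.1537]
eef_rot: [[-0.164, 0.986, 0.001], [0.986, 0.164, 0.0], [-0.0, 0.001, -1.0]]
contact_force: [4.8, 2.3, -1.5]
grip_width: 0.421
```

```bash
python3 st.py
```

```text
t 12.025 pos [ 0.6044 -0.0316  0.1537] yaw_y 9.45 Ftool [1.48 5.14 1.55] M [ 0.266 -1.049 -0.129] j7eff -0.091 w 38.7
```

Request:
servo_tool([
  [[0, 0, -1.5], [0, 0, 0], 34],
  [[0, 0, -1.5], [0, 0, 0], 34],
])

```text
time_s: 12.28
ee_pos: [0.6043, -0.0316, 0.1537]
eef_rot: [[-0.215, 0.977, 0.001], [0.977, 0.215, 0.0], [-0.0, 0.001, -1.0]]
contact_force: [4.6, 2.0, -1.7]
grip_width: 0.419
```

```bash
python3 st.py
```

```text
t 12.275 pos [ 0.6043 -0.0316  0.1537] yaw_y 12.44 Ftool [0.95 4.96 1.72] M [ 0.287 -1.052 -0.157] j7eff -0.095 w 38.6
```

Request:
servo_tool([
  [[0, 0, -1.5], [0, 0, 0], 34],
  [[0, 0, -1.5], [0, 0, 0], 34],
])

```text
time_s: 12.52
ee_pos: [0.6042, -0.0316, 0.1537]
eef_rot: [[-0.267, 0.964, 0.001], [0.964, 0.267, 0.0], [-0.0, 0.001, -1.0]]
contact_force: [4.7, 1.4, -0.8]
grip_width: 0.42
```

```bash
python3 st.py
```

```text
t 12.525 pos [ 0.6042 -0.0316  0.1537] yaw_y 15.46 Ftool [0.1  4.94 0.85] M [ 0.203 -0.979 -0.041] j7eff -0.141 w 38.7
```

Request:
servo_tool([
  [[0, 0, -1.5], [0, 0, 0], 34],
  [[0, 0, -1.5], [0, 0, 0], 34],
])

```text
time_s: 12.78
ee_pos: [0.6041, -0.0316, 0.1537]
eef_rot: [[-0.317, 0.949, 0.001], [0.949, 0.317, 0.0], [-0.0, 0.001, -1.0]]
contact_force: [4.9, 1.9, -1.7]
grip_width: 0.425
```

```bash
python3 st.py
```

```text
t 12.775 pos [ 0.6041 -0.0316  0.1537] yaw_y 18.45 Ftool [0.25 5.26 1.72] M [ 0.301 -1.052 -0.035] j7eff -0.146 w 39.1
```

Request:
servo_tool([
  [[0, 0, -1.5], [0, 0, 0], 34],
  [[0, 0, -1.5], [0, 0, 0], 34],
])

```text
time_s: 13.02
ee_pos: [0.6041, -0.0317, 0.1537]
eef_rot: [[-0.366, 0.931, 0.001], [0.931, 0.366, 0.0], [-0.0, 0.001, -1.0]]
contact_force: [4.5, 0.6, -0.5]
grip_width: 0.422
```

```bash
python3 st.py
```

```text
t 13.025 pos [ 0.6041 -0.0317  0.1537] yaw_y 21.45 Ftool [-1.05  4.42  0.46] M [ 0.288 -1.088 -0.023] j7eff -0.146 w 38.9
```

Request:
servo_tool([
  [[0, 0, -1.5], [0, 0, 0], 34],
  [[0, 0, -1.5], [0, 0, 0], 34],
])

```text
time_s: 13.28
ee_pos: [0.604, -0.0317, 0.1537]
eef_rot: [[-0.413, 0.911, 0.0], [0.911, 0.413, 0.0], [0.0, 0.001, -1.0]]
contact_force: [4.4, 1.5, -0.5]
grip_width: 0.424
```

```bash
python3 st.py; python3 look.py f
```

```text
t 13.275 pos [ 0.604  -0.0317  0.1537] yaw_y 24.42 Ftool [-0.45  4.59  0.51] M [ 0.376 -1.017 -0.294] j7eff 0.035 w 39.0
side red r 0.035 dial deg 149.9 w 93.0
side green r 0.035 dial deg 152.9 w 172.0
side blue r 0.034 dial deg 151.9 w 449.0
```

Torque jumped to 0.29 Nm at about 152° (number 16.9). I'll confirm with one small step.

Request:
servo_tool([
  [[0, 0, -0.8], [0, 0, 0], 34],
  [[0, 0, 0], [0, 0, 0], 34],
])

```text
time_s: 13.62
ee_pos: [0.604, -0.0317, 0.1537]
eef_rot: [[-0.425, 0.905, 0.0], [0.905, 0.425, 0.0], [0.0, 0.0, -1.0]]
contact_force: [4.1, 2.0, -1.4]
grip_width: 0.42
```

```bash
python3 st.py
```

```text
t 13.625 pos [ 0.604  -0.0317  0.1537] yaw_y 25.17 Ftool [0.11 4.53 1.41] M [ 0.408 -1.074 -0.238] j7eff 0.239 w 38.7
```

```bash
python3 - <<'E'
from cell import ctrl
for i in range(6):
    ctrl.capture("side"); s=ctrl.read_state(); print(s["moment"][2].round(3),s["joint_efforts"][6].round(3))
E
python3 look.py g
```

```text
-0.191 0.215
-0.208 0.212
-0.237 0.213
-0.257 0.213
-0.177 0.213
-0.206 0.214
side red r 0.035 dial deg 149.9 w 79.0
side green r 0.035 dial deg 153.0 w 142.0
side blue r 0.033 dial deg 152.0 w 414.0
```

Request:
servo_tool([
  [[0, 0, 0], [0, 0, 0], 34],
  [[0, 0, -1], [0, 0, 0], 34],
  [[0, 0, 0], [0, 0, 0], 34],
], force=28)

```text
time_s: 14.4
ee_pos: [0.604, -0.0317, 0.1537]
eef_rot: [[-0.441, 0.897, 0.0], [0.897, 0.441, 0.0], [0.0, 0.0, -1.0]]
contact_force: [5.0, 1.4, -1.6]
grip_width: 0.423
```

```bash
cat >avg.py <<'E'
from cell import ctrl
import numpy as np
m=[]
for i in range(4):
    ctrl.capture("side"); s=ctrl.read_state(); m.append((s["moment"][2],s["joint_efforts"][6]))
R=s["eef_rot"];print(np.mean(m,0).round(3),np.std(m,0).round(3),np.degrees(np.arctan2(R[1,1],R[0,1])).round(2))
E
python3 st.py; python3 avg.py
```

```text
t 14.4 pos [ 0.604  -0.0317  0.1537] yaw_y 26.18 Ftool [-0.97  5.09  1.57] M [ 0.402 -1.091 -0.222] j7eff 0.296 w 38.9
[-0.269  0.264] [0.025 0.002] 26.17
```

Request:
servo_tool([
  [[0, 0, -1], [0, 0, 0], 34],
  [[0, 0, 0], [0, 0, 0], 34],
])

```text
time_s: 14.85
ee_pos: [0.6039, -0.0317, 0.1537]
eef_rot: [[-0.457, 0.89, 0.0], [0.89, 0.457, 0.0], [0.0, 0.0, -1.0]]
contact_force: [5.4, 2.6, -0.7]
grip_width: 0.422
```

```bash
python3 avg.py
```

```text
[-0.292  0.335] [0.028 0.002] 27.18
```

Request:
servo_tool([
  [[0, 0, -1], [0, 0, 0], 34],
  [[0, 0, 0], [0, 0, 0], 34],
])

```text
time_s: 15.3
ee_pos: [0.6039, -0.0317, 0.1537]
eef_rot: [[-0.472, 0.881, 0.0], [0.881, 0.472, 0.0], [0.0, 0.0, -1.0]]
contact_force: [5.8, 2.6, 0.0]
grip_width: 0.423
```

```bash
python3 avg.py; python3 look.py i
```

```text
[-0.396  0.415] [0.027 0.002] 28.19
side red r 0.035 dial deg 155.8 w 176.0
side green r 0.035 dial deg 155.6 w 206.0
side blue r 0.036 dial deg 155.2 w 302.0
```

The stop is clear at 0.40 Nm, with the dial at about 155.5°, so I won't turn it further. Release it, rise, square the jaws to the bar and go over the handle.

Request:
servo_tool([
  [[0, 0, 0], [0, 0, 0], 50],
  [[0, 0, 0], [0, 0, 0], 65],
  [[0, 0, 0], [0, 0, 0], 75],
  [[0, 0, 0], [0, 0, -10], 75],
  [[0, 0, 0], [0, 0, -30], 75],
])

```text
time_s: 16.23
ee_pos: [0.6027, -0.0318, 0.1931]
eef_rot: [[-0.472, 0.882, -0.003], [0.882, 0.472, -0.001], [0.001, -0.003, -1.0]]
contact_force: [0.8, -0.5, 0.3]
grip_width: 0.814
```

Request:
servo_tool([
  [[0, 0, 0], [0, 0, -30], 60],
  [[0, 0, 9], [0, 0, 0], 60],
  [[0, 0, 10], [0, 0, 0], 60],
  [[0, 0, 9.9], [0, 0, 0], 60],
  [[0, 0, 0], [0, -35, 0], 60],
])

```text
time_s: 16.85
ee_pos: [0.5698, -0.0313, 0.2239]
eef_rot: [[0.014, 1.0, 0.001], [1.0, -0.014, -0.002], [-0.002, 0.001, -1.0]]
contact_force: [-0.5, -0.5, 0.3]
grip_width: 0.655
```

Request:
servo_tool([
  [[0, 0, 0], [0, -35, 0], 60],
  [[0, 0, 0], [0, -30, 0], 60],
  [[0, 0, 0], [0, 0, 0], 60],
])

```text
time_s: 17.23
ee_pos: [0.5026, -0.0304, 0.2244]
eef_rot: [[0.013, 1.0, 0.0], [1.0, -0.013, 0.002], [0.002, 0.0, -1.0]]
contact_force: [-0.0, -0.2, 0.1]
grip_width: 0.653
```

```bash
python3 st.py; python3 look.py j
```

```text
t 17.225 pos [ 0.5026 -0.0304  0.2244] yaw_y -0.75 Ftool [-0.22 -0.04 -0.06] M [-0.022  0.033  0.001] j7eff -0.082 w 60.1
side red r 0.033 dial deg 147.4 w 166.0
side green r 0.036 dial deg 150.6 w 143.0
side blue r 0.035 dial deg 150.1 w 397.0
```

Request:
servo_tool([
  [[0, 0, 0], [0, 1.5, 20], 50],
  [[0, 0, 0], [0, 0, 20], 50],
  [[0, 0, 0], [0, 0, 15], 45],
  [[0, 0, 0], [0, 0, 12], 40],
  [[0, 0, 0], [0, 0, 0], 35],
])

```text
time_s: 17.95
ee_pos: [0.5051, -0.0306, 0.1558]
eef_rot: [[0.013, 1.0, -0.001], [1.0, -0.013, -0.001], [-0.001, -0.001, -1.0]]
contact_force: [0.6, -0.5, -0.3]
grip_width: 0.386
```

Request:
servo_tool([
  [[0, 0, 0], [0, 0, 0], 28],
  [[0, 0, 0], [0, 0, 0], 22],
], force=10)

```text
time_s: 18.2
ee_pos: [0.5058, -0.0305, 0.1572]
eef_rot: [[0.013, 1.0, 0.001], [1.0, -0.013, 0.0], [0.0, 0.001, -1.0]]
contact_force: [0.8, 0.3, -0.1]
grip_width: 0.242
```

```bash
python3 st.py; python3 look.py k; python3 - <<'E'
import cv2
c=cv2.imread("pics/k_side.png")
cv2.imwrite("pics/kc.png",cv2.resize(c[120:260,210:370],None,fx=4,fy=4,interpolation=cv2.INTER_CUBIC))
E
```

```text
t 18.2 pos [ 0.5058 -0.0305  0.1572] yaw_y -0.76 Ftool [0.28 0.77 0.1 ] M [-0.064  0.001 -0.016] j7eff -0.001 w 22.2
side red r 0.033 dial deg 147.4 w 165.0
side green r 0.036 dial deg 150.2 w 174.0
side blue r 0.035 dial deg 150.1 w 396.0
```

View pics/kc.png

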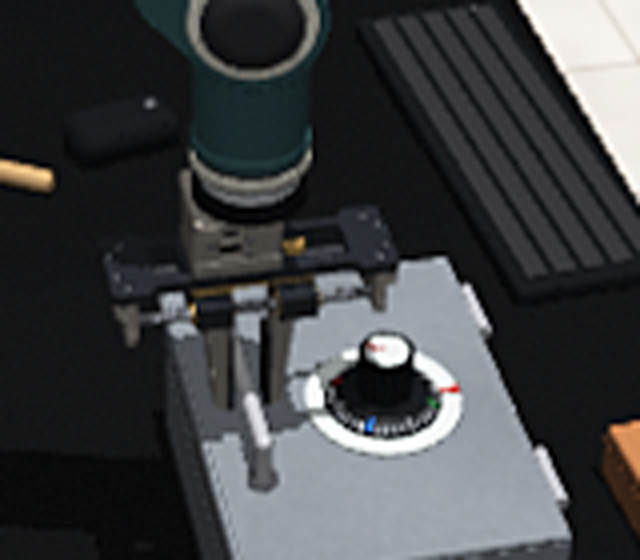

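The fingers (crop cols 217 and 275) straddle the bar (col 247). Close, then a gentle test lift.

Request:
servo_tool([
  [[0, 0, 0], [0, 0, 0], 16],
  [[0, 0, 0], [0, 0, 0], 10],
  [[0, 0, 0], [0, 0, 0], 8],
  [[0, 0, 0], [0, 0, 0], 8],
], force=35)

```text
time_s: 18.8
ee_pos: [0.5046, -0.0304, 0.1567]
eef_rot: [[0.013, 1.0, -0.001], [1.0, -0.013, 0.0], [0.0, -0.001, -1.0]]
contact_force: [-4.9, -0.1, 5.8]
grip_width: 0.12
```

```bash
python3 st.py
```

```text
t 18.8 pos [ 0.5046 -0.0304  0.1567] yaw_y -0.76 Ftool [-0.18 -4.87 -5.79] M [-0.009  1.082  0.017] j7eff -0.001 w 11.0
```

Request:
servo_tool([
  [[0, 0, 0], [0, 0, -1], 8],
  [[0, 0, 0], [0, 0, -1], 8],
])

```text
time_s: 19.05
ee_pos: [0.5047, -0.0304, 0.1573]
eef_rot: [[0.013, 1.0, -0.001], [1.0, -0.013, -0.001], [-0.001, -0.001, -1.0]]
contact_force: [1.2, -0.1, -12.3]
grip_width: 0.123
```

```bash
python3 st.py
```

```text
t 19.05 pos [ 0.5047 -0.0304  0.1573] yaw_y -0.75 Ftool [-0.04  1.21 12.28] M [-0.108 -0.314 -0.067] j7eff 0.023 w 11.3
```

Request:
servo_tool([
  [[0, 0, 0], [0, 0, -0.7], 8],
  [[0, 0, 0], [0, 0, 0], 8],
])

```text
time_s: 19.3
ee_pos: [0.505, -0.0304, 0.1587]
eef_rot: [[0.013, 1.0, -0.001], [1.0, -0.013, -0.0], [-0.0, -0.001, -1.0]]
contact_force: [1.3, -0.1, -13.1]
grip_width: 0.122
```

```bash
python3 st.py
```

```text
t 19.3 pos [ 0.505  -0.0304  0.1587] yaw_y -0.75 Ftool [-0.1   1.31 13.11] M [-0.051 -0.14   0.047] j7eff 0.011 w 11.2
```

It moves at a steady 13 N, so the bolt is drawn back. Working out the arc rows now, with the tool tilting by 0.35 of the lid angle.

```bash
python3 - <<'E'
import numpy as np
th=np.r_[.7,np.linspace(.7,66.7,21)[1:]]; d=13.8; f0=np.degrees(np.arctan2(40,190))
f=np.radians(f0+th); a=np.radians(.35*(th-.7))
x=-194*np.cos(f)-d*np.sin(a); z=194*np.sin(f)-d*np.cos(a)
for i in range(20):
    dx,dz=x[i+1]-x[i],z[i+1]-z[i]; c,s=np.cos(a[i]),np.sin(a[i])
    # tool y=(c,-s) , tool z=(-s,-c) in world x,z
    print(round(float(th[i+1]),1),round(float(np.degrees(a[i+1]-a[i])),2),"y",round(float(dx*c-dz*s),1),"z",round(float(-dx*s-dz*c),1),"TCP",(x[i+1]+694).round(1),(z[i+1]+130.5).round(1))
E
```

```text
4.0 1.16 y 2.5 z -10.8 TCP 507.1 169.8
7.3 1.16 y 2.9 z -10.7 TCP 510.2 180.5
10.6 1.15 y 3.3 z -10.6 TCP 513.9 190.9
13.9 1.16 y 3.7 z -10.5 TCP 518.2 201.1
17.2 1.15 y 4.1 z -10.3 TCP 523.1 211.1
20.5 1.15 y 4.4 z -10.1 TCP 528.5 220.7
23.8 1.16 y 4.8 z -9.9 TCP 534.5 230.0
27.1 1.15 y 5.2 z -9.8 TCP 541.0 238.9
30.4 1.15 y 5.5 z -9.5 TCP 548.0 247.5
33.7 1.15 y 5.9 z -9.3 TCP 555.5 255.6
37.0 1.15 y 6.2 z -9.1 TCP 563.4 263.2
40.3 1.15 y 6.6 z -8.8 TCP 571.8 270.4
43.6 1.15 y 6.9 z -8.6 TCP 580.5 277.0
46.9 1.16 y 7.2 z -8.3 TCP 589.6 283.2
50.2 1.16 y 7.5 z -8.0 TCP 599.1 288.8
53.5 1.15 y 7.8 z -7.7 TCP 608.8 293.8
56.8 1.15 y 8.1 z -7.4 TCP 618.9 298.2
60.1 1.16 y 8.4 z -7.1 TCP 629.1 302.1
63.4 1.15 y 8.6 z -6.7 TCP 639.6 305.3
66.7 1.16 y 8.9 z -6.4 TCP 650.2 308.0
```

Request:
servo_tool([
  [[1.15, 0, 0], [0, 2.5, -10.8], 8],
  [[1.15, 0, 0], [0, 2.9, -10.7], 8],
  [[1.15, 0, 0], [0, 3.3, -10.6], 8],
  [[1.15, 0, 0], [0, 3.7, -10.5], 8],
  [[1.15, 0, 0], [0, 4.1, -10.3], 8],
])

```text
time_s: 19.92
ee_pos: [0.5227, -0.0307, 0.2106]
eef_rot: [[0.013, 0.995, -0.104], [1.0, -0.013, 0.001], [-0.0, -0.104, -0.995]]
contact_force: [0.1, -0.4, -15.2]
grip_width: 0.115
```

```bash
python3 st.py
```

```text
t 19.925 pos [ 0.5227 -0.0307  0.2106] yaw_y -0.77 Ftool [-0.43  1.73 15.1 ] M [-0.124 -0.202 -0.026] j7eff 0.042 w 10.6
```

The pose is on plan at 15 N. Continuing.

Request:
servo_tool([
  [[1.15, 0, 0], [0, 4.4, -10.1], 8],
  [[1.15, 0, 0], [0, 4.8, -9.9], 8],
  [[1.15, 0, 0], [0, 5.2, -9.8], 8],
  [[1.15, 0, 0], [0, 5.5, -9.5], 8],
  [[1.15, 0, 0], [0, 5.9, -9.3], 8],
])

```text
time_s: 20.55
ee_pos: [0.5534, -0.0312, 0.2547]
eef_rot: [[0.014, 0.978, -0.208], [1.0, -0.013, 0.003], [0.0, -0.208, -0.978]]
contact_force: [-7.1, -1.0, -10.0]
grip_width: 0.121
```

```bash
python3 st.py
```

```text
t 20.55 pos [ 0.5534 -0.0312  0.2547] yaw_y -0.78 Ftool [-1.05 -4.85 11.25] M [-0.153  1.17   0.041] j7eff 0.016 w 11.1
```

Request:
servo_tool([
  [[1.15, 0, 0], [0, 6.2, -9.1], 8],
  [[1.15, 0, 0], [0, 6.6, -8.8], 8],
  [[1.15, 0, 0], [0, 6.9, -8.6], 8],
  [[1.15, 0, 0], [0, 7.2, -8.3], 8],
  [[1.15, 0, 0], [0, 7.5, -8.0], 8],
])

```text
time_s: 21.18
ee_pos: [0.5962, -0.0318, 0.2895]
eef_rot: [[0.014, 0.952, -0.307], [1.0, -0.013, 0.005], [0.001, -0.307, -0.952]]
contact_force: [-12.1, 1.1, -1.7]
grip_width: 0.12
```

```bash
python3 st.py
```

```text
t 21.175 pos [ 0.5962 -0.0318  0.2895] yaw_y -0.8 Ftool [  0.96 -11.05   5.38] M [ 1.000e-03  2.555e+00 -3.900e-02] j7eff 0.025 w 11.1
```

Request:
servo_tool([
  [[1.15, 0, 0], [0, 7.8, -7.7], 8],
  [[1.15, 0, 0], [0, 8.1, -7.4], 8],
  [[1.15, 0, 0], [0, 8.4, -7.1], 8],
  [[1.15, 0, 0], [0, 8.6, -6.7], 8],
  [[1.15, 0, 0], [0, 8.9, -6.4], 8],
])

```text
time_s: 21.8
ee_pos: [0.6481, -0.0326, 0.3109]
eef_rot: [[0.014, 0.917, -0.398], [1.0, -0.013, 0.006], [0.001, -0.398, -0.917]]
contact_force: [-12.4, 0.6, 5.4]
grip_width: 0.119
```

```bash
python3 st.py; python3 look.py l; python3 - <<'E'
import cv2
c=cv2.imread("pics/l_side.png")
cv2.imwrite("pics/lc.png",cv2.resize(c[80:310,200:400],None,fx=2.6,fy=2.6,interpolation=cv2.INTER_CUBIC))
E
```

```text
t 21.8 pos [ 0.6481 -0.0326  0.3109] yaw_y -0.81 Ftool [  0.42 -13.51  -0.07] M [ 0.028  2.993 -0.071] j7eff 0.064 w 11.0
top red r 0.036 dial deg 277.1 w 31.0
side red r 0.029 dial deg 197.0 w 62.0
```

View pics/lc.png

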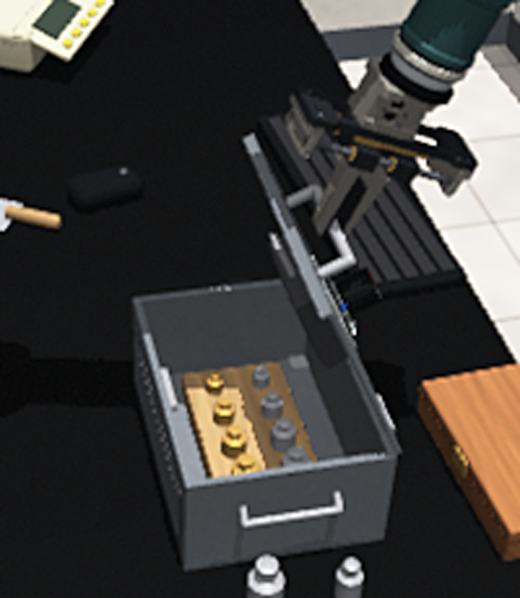

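The lid stands open at about 66° and the weights are visible inside. Release with a small opening and withdraw along the tool axis.

Request:
servo_tool([
  [[0, 0, 0], [0, 0, 0], 14],
  [[0, 0, 0], [0, 0, 0], 18],
  [[0, 0, 0], [0, 0, 0], 22],
  [[0, 0, 0], [0, 0, 0], 22],
])

```text
time_s: 22.4
ee_pos: [0.6511, -0.0324, 0.3085]
eef_rot: [[0.013, 0.921, -0.39], [1.0, -0.012, 0.005], [-0.0, -0.39, -0.921]]
contact_force: [0.4, -1.6, 0.4]
grip_width: 0.24
```

```bash
python3 st.py
```

```text
t 22.4 pos [ 0.6511 -0.0324  0.3085] yaw_y -0.75 Ftool [-1.59  0.26 -0.55] M [-0.058 -0.311 -0.03 ] j7eff 0.03 w 22.0
```

Free, with no contact force. Withdraw slowly.

Request:
servo_tool([
  [[0, 0, 0], [0, 0, -8], 22],
  [[0, 0, 0], [0, 0, -15], 22],
  [[0, 0, 0], [0, 0, -25], 22],
  [[0, 0, 0], [0, 0, -25], 22],
  [[0, 0, 0], [0, 0, -20], 22],
])

```text
time_s: 23.02
ee_pos: [0.6681, -0.0325, 0.3622]
eef_rot: [[0.011, 0.93, -0.366], [1.0, -0.01, 0.005], [0.001, -0.366, -0.93]]
contact_force: [-0.1, -0.5, 0.7]
grip_width: 0.241
```

Request:
servo_tool([
  [[0, 0, 0], [0, 0, 0], 22],
  [[0, 0, 0], [0, 0, 0], 22],
  [[0, 0, 0], [0, 0, 0], 22],
])

```text
time_s: 23.4
ee_pos: [0.6674, -0.0317, 0.3602]
eef_rot: [[0.01, 0.929, -0.37], [1.0, -0.01, 0.003], [-0.001, -0.37, -0.929]]
contact_force: [-0.6, -0.1, -1.2]
grip_width: 0.236
```

```bash
python3 st.py; python3 look.py m >/dev/null; python3 - <<'E'
import cv2,numpy as np
c=cv2.imread("pics/m_side.png");t=cv2.imread("pics/m_top.png")
r=lambda a:cv2.resize(a,(400,400*a.shape[0]//a.shape[1]),interpolation=cv2.INTER_CUBIC)
a=r(c[60:340,190:420]);b=r(t[80:300,90:440]); b=cv2.copyMakeBorder(b,0,a.shape[0]-b.shape[0],0,0,0)
cv2.imwrite("pics/mc.png",np.hstack([a,b]))
E
```

```text
t 23.4 pos [ 0.6674 -0.0317  0.3602] yaw_y -0.63 Ftool [-0.09 -0.15  1.34] M [-0.037 -0.294 -0.004] j7eff 0.032 w 21.7
```

View pics/mc.png

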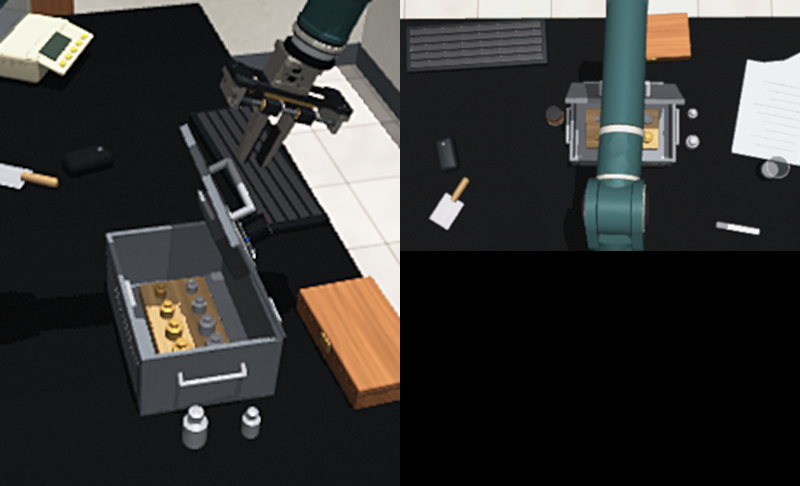

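The fingers are clear of the bar, the lid stays open and the bystanders look unmoved. Next I'll check the lid angle by projecting the bar for candidate angles.

```bash
python3 - <<'E'
from h import *
c=cv2.imread("pics/m_side.png")
crop=cv2.resize(c[110:230,270:380],None,fx=5,fy=5,interpolation=cv2.INTER_CUBIC)
for th,col in((56,(0,0,255)),(62,(0,255,255)),(66.3,(0,255,0))):
    f=np.radians(11.89+th)
    pts=[proj("side",(.6925-.194*np.cos(f),-.034+y,.1305+.194*np.sin(f))) for y in(-.06,.06)]
    for p in pts: cv2.circle(crop,tuple(int(v) for v in (p-[270,110]+.5)*5),4,col,-1)
cv2.imwrite("pics/lid.png",crop)
a=cv2.imread("pics/top0.png").astype(int);b=cv2.imread("pics/m_top.png").astype(int)
for n,(x0,y0,x1,y1) in dict(jar=(215,168,236,195),w=(337,170,356,214),beaker=(403,212,434,242),marker=(362,268,408,290),mouse=(117,196,142,232),spatula=(112,232,153,284)).items():
    print(n,np.abs(a-b)[y0:y1,x0:x1].mean().round(2))
E
```

```text
jar 4.12
w 1.73
beaker 0.98
marker 1.24
mouse 1.23
spatula 1.15
```

View pics/lid.png

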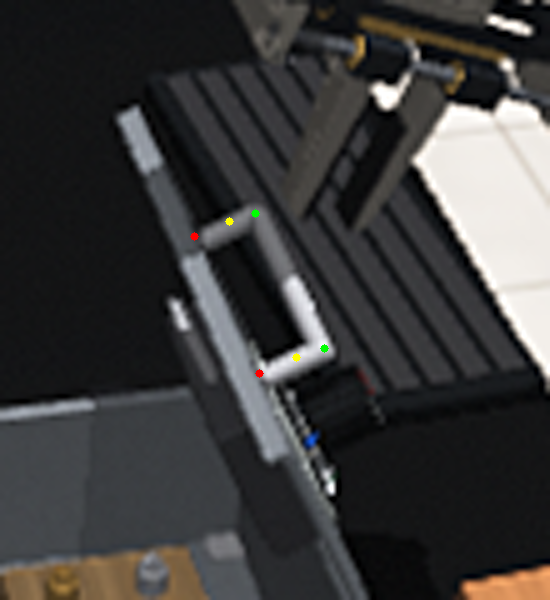

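The bar ends match the 66° dots, the robot is clear of everything, and the bystander patches are unchanged apart from the jar's shading (the arm's shadow falls there). Handing in.

```bash
python3 -c "
from cell import ctrl
print(ctrl.finish_job())"
```

```text
the job is handed in; nothing more can be done
None
```

The safe is open: its lid stands at about 66° by itself, with the gripper clear of it. I handed the job in after about 24 s of robot time; no verdict was reported.

**Dial:**
- I turned it left to 20 (camera read about 180°), then right to 11 (about 99°).
- I then turned it slowly left to the stop. The torque rose clearly near number 17, and I stopped at about 0.40 Nm, below the 0.75 Nm at which the cam breaks.
- After I let go, the dial sprang back a few degrees.

**Lid:** A gentle test lift moved it at a steady 13 N, so the bolt was back. I raised it along its arc with 12 to 15 N at the handle.

**Last checks:**
- Projecting the bar handle into the side camera picture matches 66°.
- The contact force was near zero after I withdrew.
- Comparing top pictures from before and after, all the bystander objects appear unmoved. The patch around the sample jar differed slightly more than the others. I put this down to the arm's shadow and did not measure the jar's position separately.

**Readings that disagreed:**
- The two cameras differed by 2 to 4 mm on the dial's position. I settled it by the gripping forces.
- While I felt for the stop, the torque at first rose only about 0.06 Nm per degree instead of 0.15, then faster, so I took a few extra 1° steps to be sure.
- The final withdrawal reached only about 54 mm of the 93 mm asked, because the arm was near its reach limit. It was still clear.

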